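Let the onion out of the vegetable feeder

TASK

Let the golden onion roll into the aluminium colander: press down, with the fingertips, the yellow pedal of the lane the onion lies in, keep it down long enough for the onion to roll out under the gate that the lever's other end lifts, then let the pedal come back up so the gate shuts. Press only that pedal, so the purple beet stays behind its gate; do not touch the onion or the beet, and leave the colander, cruet, cup and plate where they stand.

Things in the scene. Friction and masses are not known exactly. Their poses are not given: they have to be found in the camera images.
- feeder: fixed green two-lane vegetable feeder, 190 (x) x 220 (y) x 225 mm high; origin at the centre of its underside. Lanes run along its y, centred at x = -40 mm (inner, nearer the robot) and +40 mm (outer), 60 mm wide, sloping 12 degrees down to the open lip at y = -130 mm, 105 mm high, over the colander. Yaw varies up to 17 degrees
- gate_inner (a joint): rocking lever of the inner lane, rad: 0 = gate down (shut), 0.5 = pedal fully down at its stop, gate up; the onion starts to slip out at about 0.3, and is well clear of the gate above 0.4. Hinge pin along feeder x at feeder y = +60 mm, 215 mm high; the barred gate hangs 90 mm from the pin on the -y side. A spring brings it back to 0 when let go
- gate_outer (a joint): rocking lever of the outer lane (feeder x = +40 mm), otherwise the same as gate_inner
- pedal_inner (a point): yellow pedal, 46 x 46 x 10 mm, on the +y end of the inner lever; this point is its top face's centre, at rest 224 mm high at feeder (-40, +170) mm, 110 mm from the pin; z is its top's normal, y points outward. Fully pressed, it is 53 mm lower and 9 mm nearer the pin; takes 1.5 N to start, 2.5 N at the stop. Only worktop beneath
- pedal_outer (a point): same yellow pedal on the outer lane's lever, at feeder (+40, +170) mm
- onion: golden-brown onion, a rigid ball 52 mm in diameter with a small brown neck, about 80 g; origin at its centre. Starts at rest against the gate of either lane, its centre 159 mm above the worktop; rolls out about 1 s after the gate lifts and may rock in the colander for a few seconds
- beet: dark purple beet, a rigid ball 52 mm in diameter with a green stub, about 90 g; origin at its centre. Starts against the gate of the other lane
- colander: loose aluminium colander, 230 mm across the rim, 140 mm across the base, 85 mm high, about 400 g, two wire side handles; origin at the centre of its underside. Stands under the lips of both lanes
- cruet: glass vinegar cruet with red screw cap, 56 mm in diameter, 150 mm high; origin at the centre of its underside
- cup: blue plastic cup, 72 mm across, 85 mm high; origin at the centre of its underside
- plate: white melamine plate, 190 mm across, 18 mm high; origin at the centre of its underside
Not all that is in view belongs to the job. There is more than one size of the plate; the job needs the larger. Of the things that look like the beet, the smaller one is meant.

How it is judged (in metres and radians):
On the way, in this order (a step that is already met when the one before it is completed fails the run):
1. the fingers press the pedal of the onion's lane and the gate lifts ((((value of joint gate_inner above 0.2 rad and contact force between the fingers and anything else above 0.3 N and distance between the grasp point and pedal_inner below 0.08 m and z of the grasp point in the frame of pedal_inner above 0 m) and x of onion in the frame of feeder below 0 m) or ((value of joint gate_outer above 0.2 rad and contact force between the fingers and anything else above 0.3 N and distance between the grasp point and pedal_outer below 0.08 m and z of the grasp point in the frame of pedal_outer above 0 m) and x of onion in the frame of feeder above 0 m))), for 0.04 s.
2. the onion lies in the colander (horizontal distance between onion and colander below 0.085 m and height (world z) of onion below 0.075 m), for 0.2 s.
At the end, for the whole second after the job is handed in: onion in the colander (under 85 mm from its axis, under 75 mm high, slower than 80 mm/s), both gates down (under 0.06 rad), beet in its lane within 30 mm of its start, colander within 30 mm, cruet, cup and plate within 20 mm of theirs, all upright (all of step 2 and linear speed of onion below 0.08 m/s and value of joint each of gate_inner, gate_outer below 0.06 rad and y of beet in the frame of feeder above -0.03 m and distance of each of beet, colander from where it was at the start of the episode below 0.03 m and distance of each of cruet, cup, plate from where it was at the start of the episode below 0.02 m and angle between each of cruet, cup, plate, colander's own z axis and vertical below 0.2 rad); the robot touches nothing.
It fails at once if the pedal of the beet's lane was pressed, or the beet left its place ((value of joint gate_inner above 0.15 rad and distance of beet from where it was at the start of the episode below 0.04 m and x of beet in the frame of feeder below 0 m) or (value of joint gate_outer above 0.15 rad and distance of beet from where it was at the start of the episode below 0.04 m and x of beet in the frame of feeder above 0 m) or not (y of beet in the frame of feeder above -0.03 m and distance of beet from where it was at the start of the episode below 0.03 m)).
It fails at once if the robot touched the onion or the beet (contact force between any of the fingers, the arm and onion above 0.3 N or contact force between any of the fingers, the arm and beet above 0.3 N).
It fails at once if the onion was lifted (height (world z) of onion above 0.19 m).
It fails at once if the colander was shoved, tipped or lifted (distance of colander from where it was at the start of the episode above 0.04 m or angle between colander's own z axis and vertical above 0.4 rad).
It fails at once if the cruet, cup or plate was shoved, tipped or lifted (distance of any of cruet, cup, plate from where it was at the start of the episode above 0.03 m).
It also fails if it takes over 32 s, if anything falls off the work surface, if the arm or the gripper's body presses on something with over 40 N, if the wrist force passes 120 N, or if a joint passes its speed limit or range.

ROBOT

A 6-joint arm with a two-finger parallel gripper is mounted at the origin on the work surface. World frame = base frame: x ahead of the robot, y to its left, z up, the work surface at z = 0. Lengths are in mm, angles in rad, forces in N, time in s.
With the tool pointing down it reaches from about 275 to 825 mm from the base axis. Payload 4.9 kg.
Tool frame: the origin (TCP) lies at the very end of the fingers, on their centre line; the grasp point (between the pads) lies 19 mm behind it; z points along the fingers, y is the line along which they close (so a half turn about z gives the same grasp; the last joint's range is limited). The gripper opens to 85 mm and grips with 20 to 120 N. Pads are 22 mm wide; open, the fingers measure 114 mm over their backs; the gripper's body (76 mm by 85 mm) begins 54 mm behind the grasp point. The pads swing forward as they close: fully open they stand 13 mm farther back than shut.
Start: joints at [1.164, 0.326, -0.193, 1.052, 0, 1.437], TCP at [148.18, 529.68, 231.281] pointing down, gripper open.
Joint ranges: [-2.65, 2.65], [-0.97, 1.79], [-1.3, 1.35], [-1.93, 2.1], [-1.47, 1.37], [-3.14, 3.14]. Speed limits (rad/s): [2.57, 2.57, 3.14, 3.14, 3.14, 3.14].

INTERFACE

Orientations are given as [roll, pitch, yaw] about the fixed x, y, z axes, in that order (R = Rz(yaw) Ry(pitch) Rx(roll)).
In Python, from bench import bot, solve_ik, imaging gives the robot as it stands. Calls block until the motion is done:
- bot.move_ptp(position, orientation): joint-space move of the TCP to a pose.
- bot.movel(position, rot=None, max_speed=150, threshold=None): straight line of the TCP; rot=None keeps the orientation; max_speed is the mean speed in mm/s. With threshold (N) it stops when the force on the tool has changed by that much, and returns True; else False.
- bot.move_j(angles): joint-space move.
- bot.grip(opening, effort=None): opening from 0.0 (shut) to 1.0 (fully open); effort is the grip in N (None keeps the last); returns when the fingers have stopped.
- bot.dwell(seconds).
- solve_ik(position, orientation): joint angles nearest the present ones, or None.
- bot.get_state(): the state.
- imaging.capture(name): name is "scene" or "top" or "wrist"; returns the picture (420x560x3 uint8, blue, green, red); there is no depth.
- imaging.camera_model(name): a dict with "K" (3x3 intrinsics, pixels), "k1" (the pictures are not rectified: a ray, as slopes to the right and down, at radius r is drawn at 1 + k1 r^2 times it, then the intrinsics apply), "position" and "rotation" of the camera in the world. Camera axes: x right, y up, looking along -z (the intrinsics and any distortion apply to the point x, -y, -z); pixel columns grow to the right and rows downward; lengths in mm; the calibration is good to about 2 mm. A picture is of the moment at which its call begins: read the wrist's pose just before it. camera_model takes no time and is no camera call; for the wrist camera it gives the pose at the moment of the call.
A pose or a line that the arm cannot do raises bot.IKError and nothing moves.
- bot.sign_off(): hands the job in; it is judged then, once.
The state is a dict: "t": time; "qpos": joint angles; "joint_velocities": joint speeds; "effort": joint torques, N m; "tcp_pos": TCP position; "orientation": TCP orientation; "contact_force": force on the tool from outside, world axes, zero at the start; "wrist_torque": the same for the moment, N m; "opening": opening from 0.0 (shut) to 1.0 (fully open); "gripper_force": force on a finger pad.
Only numpy, scipy, OpenCV 4.12 (cv2) and the standard library are available. Lean on these libraries where they do the work, as an engineer would, in place of code of your own. Each camera call takes 0.05 s, during which the arm holds its last target. There are 200 camera calls.

## Working session

There is one attempt and no reset: what is moved stays moved. The work goes in short steps, each a Python script; the robot and the scene stay as the last script left them, time stands still between calls to the robot, and variables do not carry over. Pictures are saved under pics/ and viewed, at most 10 in all, crops included, and the job is handed in when it is done.

```bash
mkdir -p pics
python3 - <<'E'
from bench import bot, imaging
import cv2
for n in ("scene","top"):
    cv2.imwrite(f"pics/{n}0.png",cv2.resize(imaging.capture(n),(784,588),interpolation=cv2.INTER_CUBIC))
    m=imaging.camera_model(n); print(n,m["position"],m["rotation"],m["K"],m["k1"])
s=bot.get_state();print(s["t"],s["tcp_pos"],s["orientation"],s["opening"])
E
```

```text
scene [1351.6217559   410.15541099 1066.37906418] [0.71410752 0.00710199 1.85954354] [[492.77578414   0.         275.90174583]
 [  0.         492.77578414 210.62856403]
 [  0.           0.           1.        ]] -0.0674040526244966
top [ 401.21725829  195.73014153 1020.1782793 ] [ 0.20013133 -0.00218378 -1.71322572] [[409.31813831   0.         280.28636834]
 [  0.         409.31813831 206.50005288]
 [  0.           0.           1.        ]] -0.1235525481749594
0.1 [147.96873001 529.19948498 230.57853912] [-3.14010038e+00 -2.04624050e-04  2.86879476e+00] 0.9990927533787416
```

View pics/scene0.png

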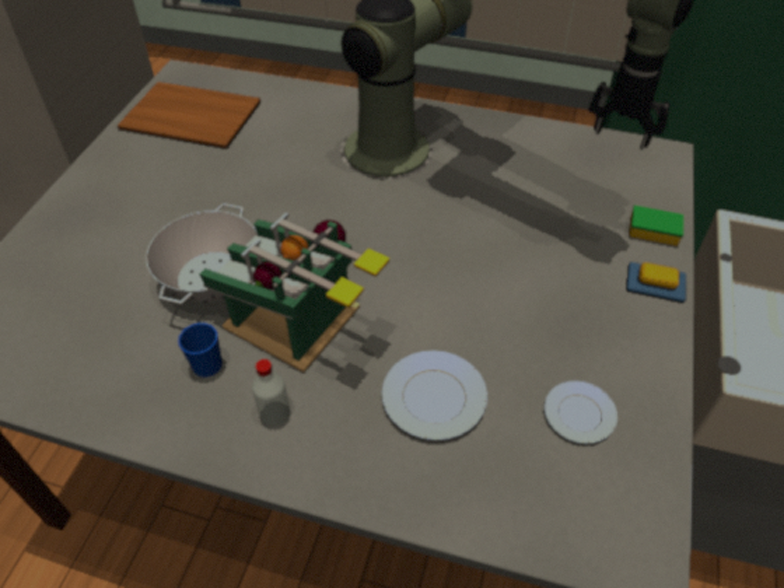

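View pics/top0.png

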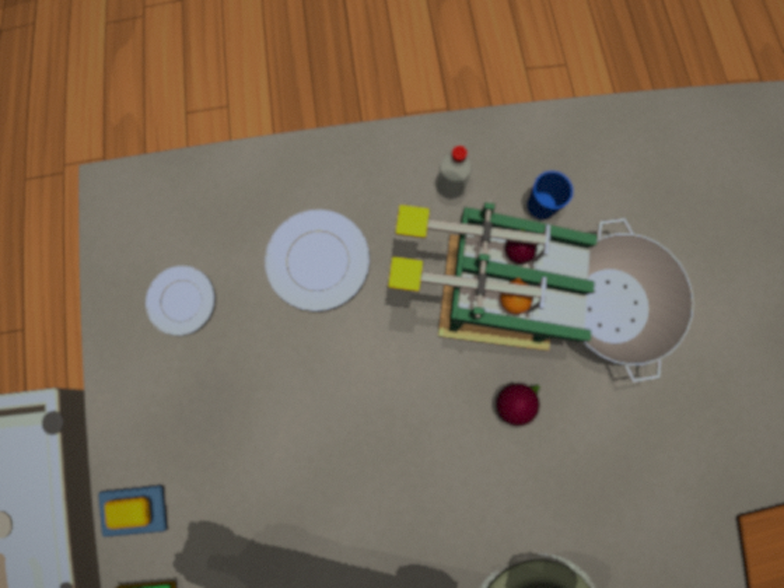

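The scene shows the onion (293,247) in the inner lane, nearer the robot. Its pedal is at scene (372,262) and top (405,273). The beet's pedal is at scene (345,292) and top (413,221). Next I'll triangulate both pedals and the onion.

```bash
cat > h.py <<'E'
import numpy as np, cv2
from scipy.spatial.transform import Rotation as R
from bench import imaging
def ray(n,u,v):
    m=imaging.camera_model(n); K=np.array(m["K"])
    x,y=cv2.undistortPoints(np.array([[[u,v]]],float),K,np.array([m["k1"],0,0,0.]))[0,0]
    d=R.from_euler("xyz",m["rotation"]).apply([x,-y,-1]); return np.array(m["position"]),d/np.linalg.norm(d)
def tri(obs):
    A=np.zeros((3,3));b=np.zeros(3);rs=[ray(*o) for o in obs]
    for p,d in rs: P=np.eye(3)-np.outer(d,d);A+=P;b+=P@p
    x=np.linalg.solve(A,b); return x,[np.linalg.norm(np.cross(x-p,d)) for p,d in rs]
def blob(n,im,u,v,r=18):
    s=im[v-r:v+r,u-r:u+r]; h=cv2.cvtColor(s,cv2.COLOR_BGR2HSV)
    k=cv2.inRange(h,(24,150,90),(36,255,255)); c,l,st,ce=cv2.connectedComponentsWithStats(k)
    i=1+np.argmax(st[1:,4]); return (n,u-r+ce[i][0],v-r+ce[i][1]),st[i]
E
python3 - <<'E'
from h import *
im={n:cv2.resize(cv2.imread(f"pics/{n}0.png"),(560,420),interpolation=cv2.INTER_AREA) for n in("scene","top")}
P={}
for k,s,t in(("in",(372,262),(405,273)),("out",(345,292),(413,221))):
    o=[blob(n,im[n],int(p[0]/1.4),int(p[1]/1.4)) for n,p in(("scene",s),("top",t))]
    print(o); P[k],e=tri([x[0] for x in o]); print(k,P[k],e)
d=P["out"]-P["in"]; print(np.linalg.norm(d),"yaw",np.arctan2(d[1],d[0]))
print("onion",tri([("scene",293/1.4,248/1.4),("top",516/1.4,297/1.4)]))
E
```

```text
[(('scene', np.float64(265.1747211895911), np.float64(186.68401486988847)), array([  6,   9,  25,  18, 269], dtype=int32)), (('top', np.float64(289.158215010142), np.float64(195.39350912778906)), array([  7,   6,  24,  25, 493], dtype=int32))]
in [582.42570817 149.35232675 217.09918048] [np.float64(0.6100666108123588), np.float64(0.6100666108124253)]
[(('scene', np.float64(245.88102893890675), np.float64(207.98392282958199)), array([  5,   8,  26,  20, 311], dtype=int32)), (('top', np.float64(294.1444695259594), np.float64(157.71106094808127)), array([  6,   8,  23,  23, 443], dtype=int32))]
out [659.55248602 127.37190407 217.58551374] [np.float64(0.8286330357064006), np.float64(0.8286330357063352)]
80.19922295572816 yaw -0.2776306549175856
onion (array([535.29486155, -19.03774676, 156.50393541]), [np.float64(0.9585152782214215), np.float64(0.9585152782214877)])
```

Run:
```python
from h import *
from bench import bot
bot.grip(0.0)
bot.move_ptp([577.3,147.2,262],[np.pi,0,2.864])
s=bot.get_state();print(s["t"],s["tcp_pos"],s["contact_force"],s["opening"])
hit=bot.movel([577.3,147.2,205],max_speed=40,threshold=1.0)
s=bot.get_state();print(hit,s["t"],s["tcp_pos"],s["contact_force"])
a=imaging.capture("scene");b=imaging.capture("top")
cv2.imwrite("pics/c1.png",np.hstack([cv2.resize(a[120:270,90:310],(396,270)),cv2.resize(b[120:270,250:470],(396,270))]))
```

```text
2.9333 [576.89687278 148.18844184 261.98922829] [-0.04507977 -0.26936745  0.19268076] -0.000991338030824535
True 3.8917 [576.66592132 147.1881053  220.89566254] [1.21828548 0.07287002 1.12422111]
```

View pics/c1.png

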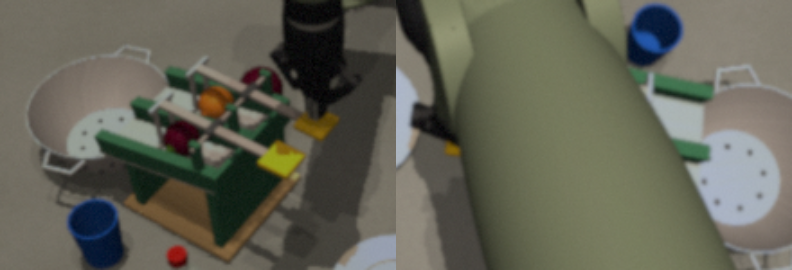

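The fingers touch the inner pedal near its centre, at crop (316,120). The onion and beet are still at their gates. Now I'll press and hold.

Run:
```python
from h import *
from bench import bot
hit=bot.movel([575.5,141.5,173],max_speed=60,threshold=12)
s=bot.get_state();print(hit,s["t"],s["tcp_pos"],s["contact_force"])
T=[]
for w in (0.3,1.5):
    bot.dwell(w); T.append(cv2.resize(imaging.capture("scene")[120:270,90:310],(396,270)))
cv2.imwrite("pics/c2.png",np.hstack(T)); s=bot.get_state();print(s["t"],s["contact_force"])
```

```text
True 4.8083 [574.99736205 140.8798786  173.46632205] [-1.81644384  0.15653039  8.73753276]
6.7083 [-1.2822032   0.67360548  5.66548045]
```

View pics/c2.png

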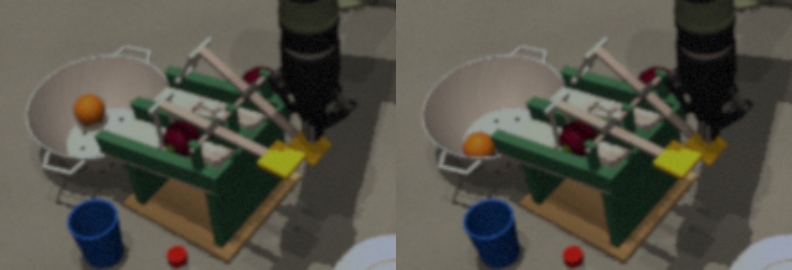

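The onion has rolled out and lies in the colander, at (480,145) in the right crop. The beet is still behind its shut gate. I'll release the pedal.

Run:
```python
from h import *
from bench import bot
bot.movel([577.3,147.2,222],max_speed=60)
bot.movel([577.3,147.2,300],max_speed=100)
bot.dwell(4)
T=[]
for w in (0,1):
    bot.dwell(w); T.append(cv2.resize(imaging.capture("scene")[120:270,90:310],(396,270)))
cv2.imwrite("pics/c3.png",np.hstack(T)); s=bot.get_state();print(s["t"],s["tcp_pos"],s["contact_force"])
```

```text
13.7167 [577.32646103 147.19678271 299.9883533 ] [ 1.03329622 -0.06441486  0.05167927]
```

View pics/c3.png

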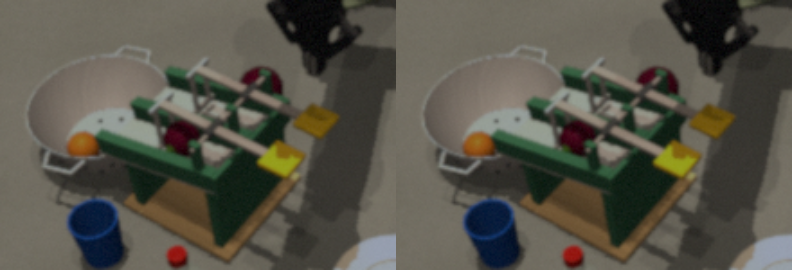

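Both gates are shut and the onion is still, at (83,146) in both crops. I'll check its distance from the colander axis before handing in.

Run:
```python
from h import *
def at(n,u,v,z):
    p,d=ray(n,u,v); return p+d*(z-p[2])/d[2]
c=at("top",636/1.4,299/1.4,85); c2=at("top",615/1.4,306/1.4,4)
from bench import bot
bot.dwell(2); im=imaging.capture("scene")
k=cv2.inRange(cv2.cvtColor(im[180:215,120:160],cv2.COLOR_BGR2HSV),(5,150,60),(20,255,255))
v,u=np.nonzero(k);print(u.min()+120,u.max()+120,v.min()+180,v.max()+180)
# left/top edges are visible: centre from top edge + radius
for z in(30,40): 
    o=at("scene",u.mean()+120,v.mean()+180,z); print(o,np.linalg.norm((o-c)[:2]),np.linalg.norm((o-c2)[:2]))
print(c,c2)
```

```text
128 144 194 206
[ 566.69599995 -248.25557072   30.        ] 54.12521392872008 52.42466453873337
[ 574.26973222 -241.90257687   40.        ] 61.205684701683 58.811136997191504
[ 513.07216961 -240.90549571   85.        ] [ 515.77874203 -235.77445309    4.        ]
```

Its offset is about 55–60 mm, inside the 85 mm limit, and it is at rest.

```bash
python3 -c "
from bench import bot
print(bot.sign_off(), bot.get_state()['t'])"
```

```text
the job is handed in; nothing more can be done
the job is handed in; nothing more can be done
```

I pressed only the inner pedal and handed the job in (no verdict returned): the onion rolled out and lies still in the colander about 55–60 mm from its axis, both gates are shut, and the beet is still behind its gate.

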